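# Feed one kiln spacer and push it into the tray

## Task

Press the spring plunger of the spacer feeder fully home once, so that a single clay disc comes out of the magazine, and let the plunger spring back. Then push that disc aside along the board, flat and without picking it up, until it lies wholly inside the low three-sided tray. Only that one disc may leave the magazine, and everything else on the bench stays where it is.

Things in the scene. Friction and masses are not known exactly. Their poses are not given: they have to be found in the camera images.
- feeder: plywood board of the feeder, 18 mm thick, fixed on the bench, turned by up to 0.4 rad. Origin on the bench under the magazine's centre; z up. It reaches x -50 to +172, y -90 to +145 mm; its top is at z = 18 mm. Discs come out along its +y (to the robot's left); the tray lies on its +x side (away from the robot)
- magazine (a point): centre of the magazine's floor, on the board's top. The magazine is an aluminium shaft 57 mm square and 46 mm high, open at the top, with a stack of three discs; the bottom one leaves through a 17 mm high gap in its wall on the feeder's +y side
- plunger (a joint): travel of the plunger (m), 0 at rest, 0.085 fully home, along the feeder's +y; a spring returns it (2 N at the start, 6.5 N fully home). Its flat plate pushes the bottom disc out onto the board; fully home the disc's centre is about 84 mm from the magazine's centre. When the plunger is let go, the plate goes back and the stack drops by one disc
- pad (a point): centre of the outer face of the plunger's wooden push pad (32 mm wide, 32 mm high, upright, facing the feeder's -y, 18 mm above the board's top); at rest 125 mm from the magazine's centre. Press it level towards the feeder's +y
- disc1_mid (a point): centre of the disc at the bottom of the stack at the start, the one that comes out: a flat round spacer of fired clay, 44 mm across, 14 mm thick, 45 g; z is its axis. Its centre is 7 mm above the board while it lies on it
- disc2_mid (a point): centre of the second disc of the stack, of the same shape; stays in the magazine
- disc3_mid (a point): centre of the third (top) disc, of the same shape; stays in the magazine
- tray: the tray: three dark steel strips 10 mm high and 5 mm thick, fixed on the board in a U, its floor the bare board, so the disc slides in level. Origin: middle of the pocket, on the board's top. The pocket is 62 mm wide (y) and 70 mm long (x, from -35 mm at the open mouth to +35 mm at the end strip). The mouth faces its own -x; +x is the way in
- plaster_block: bystander, loose: plaster block 42 x 74 x 26 mm, lying on the board behind the magazine; origin under its centre
- clay_crumb: bystander, loose: dry lump of clay 36 x 45 x 25 mm, lying on the board behind the magazine; origin under its centre
- water_cup: bystander, loose: green-grey cup 75 mm wide, 48 mm high, at the left; origin under its centre
- tape_measure: bystander, loose: pocket tape measure 38 x 78 x 64 mm, at the left; origin under its centre
- loop_tool: bystander, loose: wire loop tool 205 mm long, 14 mm high, at the right; origin under its centre
- wood_rib: bystander, loose: flat wooden rib 43 x 100 x 8 mm, at the right; origin under its centre
- glaze_jar: bystander, loose: glass jar with lid, 70 mm wide, 86 mm high, far right; origin under its centre
- clay_lump: bystander, loose: lump of clay 79 x 98 x 62 mm, at the left; origin under its centre
- disc1: the same first disc as disc1_mid, origin at the centre of its underside
There are look-alikes about, which are no part of the job. What is shaped like the part that bears disc3_mid but black or blue is not meant.

How it is judged:
By the outcome, as a careful person would: the job done as asked, in the order asked, and still so for the second after the job is handed in, with the robot touching nothing.
It also fails if it takes over 64 s, if anything falls off the work surface, if the arm or the gripper's body presses on something with over 40 N, if the wrist force passes 120 N, or if a joint passes its speed limit or range.

## Robot

A 7-joint arm with a two-finger parallel gripper is mounted at the origin on a cart in front of the work surface, level with it; the furniture and walls round the work are solid. World frame = base frame: x ahead of the robot, y to its left, z up, the work surface at z = 0. Lengths are in m, angles in degrees, forces in N, time in s.
With the tool pointing down it reaches from about 0.425 to 0.875 m from the base axis. Payload 4.7 kg.
Tool frame: the origin (TCP) lies on the centre line of the jaws, within the pads' length; the fingertips stand 11 mm ahead of it and the grasp point (between the pads) lies 8 mm behind it; z points along the fingers, y is the direction in which the jaws open and shut (so a half turn about z gives the same grasp; the last joint's range is limited). The gripper opens to 87 mm and grips with 3 to 60 N. Pads are 19 mm wide; open, the fingers measure 117 mm over their backs; the gripper's body (75 mm by 190 mm) begins 51 mm behind the grasp point.
Start: joints at [-62.848, 18.392, -4.016, 83.108, 1.295, 78.541, -3.26], TCP at [0.288, 0.582, 0.234] pointing down, gripper open.
Joint ranges: [-163.93, 163.93], [-17.29, 119.83], [-79.2, 71.16], [3.27, 140.29], [-89.18, 269.18], [5.43, 117.66], [-154.24, 154.24]. Speed limits (degrees/s): [147.25, 147.25, 180, 180, 180, 180, 180].

## Interface

Orientations are given as [roll, pitch, yaw] about the fixed x, y, z axes, in that order (R = Rz(yaw) Ry(pitch) Rx(roll)).
In Python, from cell import env gives the robot as it stands.
- The arm moves only by the tool servo_tool, never from a script. Its argument "moves" is text: rows parted by semicolons, each of 7 numbers parted by spaces: the shift along the tool's x, y, z as a fraction of full scale, then the turn, a rotation vector about the tool's x, y, z as a fraction of full scale, then the gripper's target within -1 to 1 (shut at 1, half-way at 0, fully open at -1). A call has 1 to 20 rows; each row shifts and turns the pose as measured when the row begins, along the tool's axes as they then stand; what a row does not reach is not made up. Full scale, the value 1, is 1000 mm for a shift and 0.5 rad for a turn. A row lasts 1/12 s, in which the tool goes at most 41.7 mm and 7.16 degrees, less where a joint would pass 70% of its speed; a pose out of reach is approached as far as the arm can. A call with a number of a shift or a turn outside -1 to 1 is refused whole. A call with a gripper value outside its range is refused whole. The fingers move at their own pace and stop on an object; "squeeze" is the grip in N (left out, the last holds). Time passes only in rows, so rows that do not move let the fingers close. It gives the time, the measured TCP pose, the force and the opening at its end, in the units of the state.
- env.get_obs(): the state, without advancing time (a new reading comes with each control period).
- env.read_camera(name): name is "scene" or "top"; returns a dict with "img" (420x560x3 uint8, red, green, blue), "range_z" (420x560 float32, m along the optical axis (not along the pixel's ray), 0 where there is no reading), "mtx" (3x3 intrinsics, pixels), "k1" (the pictures are not rectified: a ray, as slopes to the right and down, at radius r is drawn at 1 + k1 r^2 times it, then the intrinsics apply), "T" (4x4, takes a point from camera to world coordinates). Camera axes: x right, y up, looking along -z (the intrinsics and any distortion apply to the point x, -y, -z); pixel columns grow to the right and rows downward; lengths in m; the calibration is good to about 2 mm. A picture is of the moment at which its call begins.
- env.sign_off(): hands the job in, once; it reports no verdict.
The state is a dict: "time_s": time; "qpos": joint angles; "joint_velocities": joint speeds; "effort": joint torques, N m; "tool_pos": TCP position; "tool_rot": TCP orientation; "force": force on the tool from outside, world axes, zero at the start; "wrist_torque": the same for the moment, N m; "grip_width": finger opening in m.
Only numpy, scipy, OpenCV 4.12 (cv2) and the standard library are available. Lean on these libraries where they do the work, as an engineer would, in place of code of your own. Each camera call takes 0.05 s, during which the arm holds its last target.

## Working session

There is one attempt and no reset: what is moved stays moved. The work goes in short steps, Python scripts to look and compute and a tool call to move; the robot and the scene stay as the last step left them, time stands still between calls to the robot, and variables do not carry over. Pictures are saved under pics/ and viewed, and the job is handed in when it is done.

Besides the shell and the picture viewer there is one more tool, called after "Emit:" as name(argument=value, ...) on one line, values as JSON. servo_tool: Moves the arm, as the interface text tells. Its arguments: {"type":"object","properties":{"moves":{"type":"string"},"squeeze":{"type":"number"}},"required":["moves"]}

```bash
mkdir -p pics; cat > h.py <<'E'
import numpy as np, cv2
from cell import env
def ray(c,u,v):
    K=c["mtx"]; x=(u-K[0,2])/K[0,0]; y=(v-K[1,2])/K[1,1]
    d=np.array([x,y]); s=d.copy()
    for _ in range(20): s=d/(1+c["k1"]*(s@s))
    T=np.array(c["T"]); D=T[:3,:3]@np.array([s[0],-s[1],-1.0]); return T[:3,3],D
def onz(c,u,v,z):
    o,D=ray(c,u,v); return o+D*((z-o[2])/D[2])
def dep(c,u,v):
    o,D=ray(c,u,v); return o+D*float(c["range_z"][int(v),int(u)])
def proj(c,P):
    T=np.array(c["T"]); p=T[:3,:3].T@(np.array(P)-T[:3,3]); s=np.array([p[0],-p[1]])/(-p[2]); s=s*(1+c["k1"]*(s@s)); K=c["mtx"]
    return np.array([K[0,0]*s[0]+K[0,2],K[1,1]*s[1]+K[1,2]])
def save(c,n): cv2.imwrite(f"pics/{n}.png",cv2.cvtColor(c["img"],cv2.COLOR_RGB2BGR))
E
python3 - <<'E'
from h import *
import pickle
for n in ("scene","top"):
    c=env.read_camera(n); save(c,n+"0"); pickle.dump(c,open(n+"0.pkl","wb"))
    print(n,c["mtx"],c["k1"],c["T"])
print(env.get_obs())
E
```

```text
scene [[501.45055458   0.         281.47672952]
 [  0.         501.45055458 208.07353745]
 [  0.           0.           1.        ]] -0.12705243842069217 [[-0.81639855  0.21291924 -0.53680425 -0.0290085 ]
 [-0.57730131 -0.32459714  0.74923955  0.79928257]
 [-0.01471761  0.92157587  0.38791919  0.49235601]
 [ 0.          0.          0.          1.        ]]
top [[395.83641225   0.         285.14135849]
 [  0.         395.83641225 214.73989877]
 [  0.           0.           1.        ]] 0.015077227064425587 [[-0.0094212   0.98816052 -0.15313401  0.42853723]
 [-0.9997227  -0.01261308 -0.01988557 -0.0132348 ]
 [-0.02158162  0.1529042   0.98800533  0.90673997]
 [ 0.          0.          0.          1.        ]]
{'time_s': 0.1, 'qpos': array([-62.84810855,  18.43337784,  -4.0136221 ,  83.16810716,
         1.29364834,  78.54212948,  -3.26129343]), 'joint_velocities': array([-0.01565924, -0.02103821, -0.05576515, -0.3521616 ,  0.00989193,
        0.07866224, -0.01001282]), 'effort': array([-2.23888342e-04, -4.92575061e+01, -4.05902881e-01, -3.13394344e+01,
       -6.41957740e-02,  3.96425498e-02,  7.93293657e-05]), 'tool_pos': array([0.28828347, 0.58203225, 0.23258517]), 'tool_rot': array([-1.79901536e+02,  4.84814201e-03,  1.53654337e+02]), 'force': array([ 0.05190661,  0.09631545, -0.3523675 ]), 'wrist_torque': array([ 0.01529726, -0.0579429 ,  0.00708893]), 'grip_width': 0.08679747897360192}
```

View pics/scene0.png

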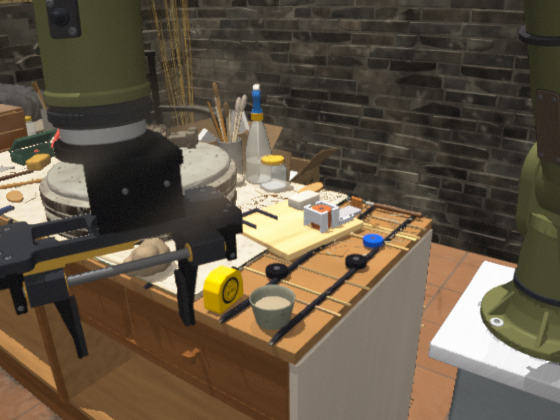

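View pics/top0.png

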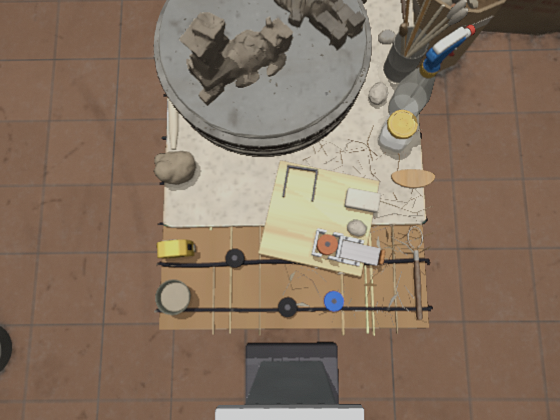

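```bash
python3 - <<'E'
from h import *
import pickle
c=pickle.load(open("top0.pkl","rb")); im=cv2.cvtColor(c["img"],cv2.COLOR_RGB2BGR)
cv2.imwrite("pics/tcrop.png",cv2.resize(im[150:285,250:400],None,fx=5,fy=4.44,interpolation=cv2.INTER_CUBIC) if 0 else cv2.resize(im[155:285,250:400],None,fx=4.6,fy=4.6,interpolation=cv2.INTER_CUBIC))
c=pickle.load(open("scene0.pkl","rb")); im=cv2.cvtColor(c["img"],cv2.COLOR_RGB2BGR)
cv2.imwrite("pics/scrop.png",cv2.resize(im[170:290,230:380],None,fx=5,fy=5,interpolation=cv2.INTER_CUBIC))
E
```

```text
(no output)
```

View pics/tcrop.png

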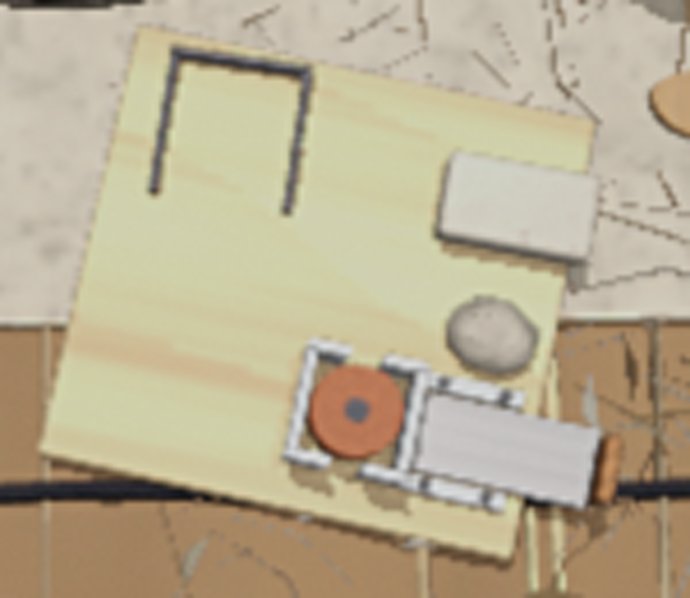

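View pics/scrop.png

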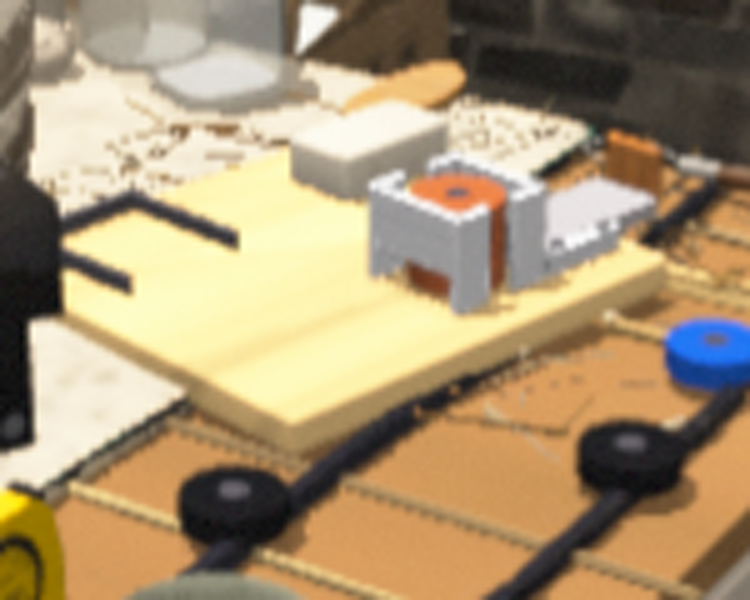

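```bash
python3 - <<'E'
from h import *
import pickle
c=pickle.load(open("top0.pkl","rb"))
im=c["img"]; hsv=cv2.cvtColor(im,cv2.COLOR_RGB2HSV)
f=lambda x,y:(x/4.6+250-.4,y/4.6+155-.4)
cr=dict(A=(140,25),B=(595,122),C=(512,560),D=(42,455))
F=np.array([[.172,.145],[.172,-.09],[-.05,-.09],[-.05,.145]])
W=np.array([onz(c,*f(*cr[k]),.018)[:2] for k in "ABCD"])
def rigid(F,W):
    a=F-F.mean(0);b=W-W.mean(0)
    th=np.arctan2((a[:,0]*b[:,1]-a[:,1]*b[:,0]).sum(),(a*b).sum())
    R=np.array([[np.cos(th),-np.sin(th)],[np.sin(th),np.cos(th)]]); t=W.mean(0)-R@F.mean(0)
    return th,R,t
th,R,t=rigid(F,W); print("th",np.degrees(th),"t",t); print("res mm",((F@R.T+t)-W)*1e3)
toF=lambda P:(R.T@(P[:2]-t))*1e3
# disc 3 top: orange mask
m=((hsv[...,0]<12)&(hsv[...,1]>140)).astype(np.uint8); m[:225]=0;m[262:]=0;m[:,:312]=0;m[:,345:]=0
n,l,s,ce=cv2.connectedComponentsWithStats(m); i=1+s[1:,4].argmax(); print(s[i],ce[i])
print("disc3 top F", toF(onz(c,*ce[i],.018+.042)))
print("hub F", toF(onz(c,*f(357,410),.018+.042)))
for nme,p,z in [("tray TL out",(175,48),.028),("tray TR out",(312,70),.028),("tray L end",(153,193),.028),("tray R end",(288,213),.028),("pad top L",(605,435),.052),("pad top R",(620,437),.052),("pad face R",(612,500),.052)]:
    P=onz(c,*f(*p),z); print(nme,P,toF(P))
print("depth disc", dep(c,327,244),"board",dep(c,300,220),"pad",[dep(c,x,252) for x in (376,378,380,382)])
print("tray F", )
np.savez("feeder.npz",R=R,t=t,th=th)
E
```

```text
th -13.075064753080868 t [ 0.49486057 -0.08602992]
res mm [[ 0.22855977  0.99826803]
 [ 0.64720193 -1.81447714]
 [-0.7267265  -1.02058404]
 [-0.1490352   1.83679315]]
[317 239  14  16  31] [321.03225806 249.        ]
disc3 top F [-12.87426879  11.39236201]
hub F [0.96721802 0.82369587]
tray TL out [ 0.67986547 -0.00236622  0.028     ] [161.28153579 123.34786485]
tray TR out [ 0.66753573 -0.07021959  0.028     ] [164.62175038  54.46429792]
tray L end [0.6064426  0.00922121 0.028     ] [ 87.14080279 118.02461388]
tray R end [ 0.5955332  -0.05690703  0.028     ] [91.47425266 51.14278112]
pad top L [ 0.48373448 -0.20106573  0.052     ] [  15.18661418 -114.57047091]
pad top R [ 0.48273415 -0.20796064  0.052     ] [  15.77203686 -121.51293593]
pad face R [ 0.45365456 -0.20287274  0.052     ] [ -13.70467229 -123.135535  ]
depth disc [ 0.4954313  -0.085001    0.05983462] board [ 0.55391357 -0.02892181  0.01716388] pad [array([ 0.4790048 , -0.19424831,  0.0308922 ]), array([ 0.47908513, -0.19906565,  0.02873493]), array([ 0.47840563, -0.20104195,  0.03978507]), array([ 0.47777881, -0.20310553,  0.04993881])]
tray F
```

```bash
python3 - <<'E'
from h import *
import pickle
d=np.load("feeder.npz"); R,t=d["R"],d["t"]
toF=lambda P:(R.T@(np.asarray(P)[:2]-t))*1e3
c=pickle.load(open("top0.pkl","rb")); g=cv2.cvtColor(c["img"],cv2.COLOR_RGB2GRAY)
m=(g<110).astype(np.uint8); m[:162]=0; m[205:]=0; m[:,:278]=0; m[:,322:]=0
n,l,s,ce=cv2.connectedComponentsWithStats(m); i=1+s[1:,4].argmax(); print(s[1:])
v,u=np.nonzero(l==i)
P=np.array([toF(onz(c,a,b,.026)) for a,b in zip(u,v)])
print("min",P.min(0),"max",P.max(0))
for nme,sel in (("left",(P[:,1]>105)&(P[:,0]<148)),("right",(P[:,1]<70)&(P[:,0]<148)),("end",(P[:,0]>150)&(abs(P[:,1]-88)<25))):
    vx,vy,x,y=cv2.fitLine(P[sel].astype(np.float32),cv2.DIST_L2,0,.01,.01).ravel(); print(nme,sel.sum(),np.degrees(np.arctan2(vy,vx)),x,y, P[sel].min(0),P[sel].max(0))
# height profile near plunger
for u,v in [(341,236),(346,237),(352,238),(358,240),(362,241),(340,257),(346,260),(352,262),(358,263),(345,247),(360,249),(372,252),(380,253),(383,255),(418,260),(418,300)]:
    Q=dep(c,u,v); print(u,v,np.round(Q,3),np.round(toF(Q)))
c=pickle.load(open("scene0.pkl","rb"))
for x,y in [(560,260),(590,250),(610,235),(625,150),(630,175),(600,205)]:
    u,v=x/5+230,y/5+170; Q=dep(c,u,v); print("sc",u,v,np.round(Q,3),np.round(toF(Q)))
E
```

```text
[[283 166  34  31 108]
 [314 185   1   1   1]
 [313 187   2  10  12]
 [312 198   1   3   3]]
min [88.84668801 53.5129483 ] max [164.34437559 124.45126175]
left 27 3.062566 117.98445 120.04655 [ 88.84668801 117.93493623] [147.76140507 122.09518369]
right 8 5.123432 141.61502 54.580326 [133.77988823  53.5129483 ] [147.98344844  56.40119276]
end 46 -86.23414 160.6157 88.38616 [157.09423616  63.7671321 ] [164.34437559 112.72900268]
341 236 [ 0.512 -0.115  0.063] [ 23. -24.]
346 237 [ 0.513 -0.13   0.033] [ 27. -38.]
352 238 [ 0.51  -0.143  0.031] [ 28. -52.]
358 240 [ 0.506 -0.156  0.03 ] [ 27. -66.]
362 241 [ 0.504 -0.165  0.029] [ 26. -75.]
340 257 [ 0.469 -0.117  0.018] [-18. -36.]
346 260 [ 0.462 -0.128  0.032] [-22. -48.]
352 262 [ 0.458 -0.141  0.031] [-24. -62.]
358 263 [ 0.455 -0.154  0.032] [-23. -75.]
345 247 [ 0.491 -0.127  0.029] [  5. -41.]
360 249 [ 0.486 -0.16   0.029] [  8. -74.]
372 252 [ 0.479 -0.186  0.028] [   7. -101.]
380 253 [ 0.476 -0.202  0.037] [   8. -117.]
383 255 [ 0.471 -0.205  0.05 ] [   4. -121.]
418 260 [ 0.461 -0.291  0.01 ] [  14. -207.]
418 300 [ 0.374 -0.285  0.012] [ -72. -221.]
sc 342.0 222.0 [ 0.458 -0.114  0.024] [-30. -35.]
sc 348.0 220.0 [ 0.456 -0.138  0.021] [-27. -59.]
sc 352.0 217.0 [ 0.452 -0.15   0.025] [-28. -72.]
sc 355.0 200.0 [ 0.469 -0.196  0.047] [   0. -113.]
sc 356.0 205.0 [ 0.467 -0.198  0.035] [  -2. -115.]
sc 350.0 211.0 [ 0.468 -0.17   0.029] [ -7. -88.]
```

Emit:
servo_tool(moves="-.030 -.0207 0 0 0 0 1;-.030 -.0207 0 0 0 0 1;-.030 -.0207 0 0 0 0 1;-.030 -.0207 0 0 0 0 1;-.030 -.0207 0 0 0 0 1;-.030 -.0207 0 0 0 0 1;-.030 -.0207 0 0 0 0 1;-.030 -.0207 0 0 0 0 1;-.030 -.0207 0 0 0 0 1;-.030 -.0207 0 0 0 0 1;-.030 -.0207 0 0 0 0 1;-.030 -.0207 0 0 0 0 1;0 0 0 0 0 0 1", squeeze=20)

```text
time_s: 1.18
tool_pos: [0.5047, 0.1829, 0.224]
tool_rot: [-179.3, -0.4, 154.2]
force: [0.3, -0.5, 0.7]
grip_width: 0.0085
```

Emit:
servo_tool(moves="-.0122 -.034 .002 0 0 0 1;-.0122 -.034 .002 0 0 0 1;-.0122 -.034 .002 0 0 0 1;-.0122 -.034 .002 0 0 0 1;-.0122 -.034 .002 0 0 0 1;-.0122 -.034 .002 0 0 0 1;-.0122 -.034 .002 0 0 0 1;-.0122 -.034 .002 0 0 0 1;-.0122 -.034 .002 0 0 0 1;-.0122 -.034 .002 0 0 0 1;-.0122 -.034 .002 0 0 0 1;-.0122 -.034 .002 0 0 0 1;0 0 0 0 0 .24 1;0 0 0 0 0 .24 1;0 0 0 0 0 .24 1;0 0 0 0 0 .24 1;0 0 0 0 0 .24 1;0 0 0 0 0 .24 1;0 0 0 0 0 .24 1;0 0 0 0 0 .24 1")

```text
time_s: 2.85
tool_pos: [0.4484, -0.2661, 0.1959]
tool_rot: [-178.8, 0.2, 97.4]
force: [-0.7, 0.8, 0.4]
grip_width: 0.0002
```

```bash
cat > d.py <<'E'
import sys
from h import *
from scipy.spatial.transform import Rotation as Ro
def delta(p,yaw):
    o=env.get_obs(); R=Ro.from_euler("xyz",o["tool_rot"],degrees=True)
    G=Ro.from_euler("xyz",[180,0,yaw],degrees=True)
    print("shift tool mm",np.round(R.inv().apply(np.array(p)-o["tool_pos"])*1e3,1),"turn/0.5",np.round((R.inv()*G).as_rotvec()/.5,3),"t",o["time_s"],"pos",np.round(o["tool_pos"],4),np.round(o["tool_rot"],2),"F",np.round(o["force"],1),"w",o["grip_width"])
def feed(x,y,z):
    d=np.load("feeder.npz"); w=d["R"]@np.array([x,y])/1e3+d["t"]; return np.array([w[0],w[1],z])
if __name__=="__main__":
    a=list(map(float,sys.argv[1:])); p=feed(a[0],a[1],a[2]); print("target",p); delta(p,a[3])
E
python3 d.py 0 -155 .12 76.9
```

```text
target [ 0.45979532 -0.23701147  0.12      ]
shift tool mm [27.7 16.7 75.4] turn/0.5 [-0.039  0.016  0.717] t 2.85 pos [ 0.4484 -0.2661  0.1959] [-178.82    0.24   97.45] F [-0.7  0.8  0.4] w 0.00022950312241618913
```

Emit:
servo_tool(moves="0 0 0 -.013 .005 .24 1;0 0 0 -.013 .005 .24 1;0 0 0 -.013 .005 .23 1;0 0 0 0 0 0 1;.012 .002 .025 0 0 0 1;.012 .002 .025 0 0 0 1;.006 .001 .025 0 0 0 1;0 0 0 0 0 0 1")

```text
time_s: 3.52
tool_pos: [0.4612, -0.236, 0.1183]
tool_rot: [179.9, -0.0, 76.7]
force: [-1.0, 0.9, -0.1]
grip_width: 0.0003
```

```bash
python3 d.py 0 -155 .047 76.9; python3 - <<'E'
from h import *
c=env.read_camera("top"); im=cv2.cvtColor(c["img"],cv2.COLOR_RGB2BGR); cv2.imwrite("pics/t1.png",cv2.resize(im[150:300,250:450],None,fx=4,fy=4))
c=env.read_camera("scene"); im=cv2.cvtColor(c["img"],cv2.COLOR_RGB2BGR); cv2.imwrite("pics/s1.png",cv2.resize(im[100:280,230:430],None,fx=3,fy=3))
E
```

```text
target [ 0.45979532 -0.23701147  0.047     ]
shift tool mm [-1.4 -1.2 71.3] turn/0.5 [ 0.003 -0.001 -0.007] t 3.5167 pos [ 0.4612 -0.236   0.1183] [ 1.7992e+02 -4.0000e-02  7.6700e+01] F [-1.   0.9 -0.1] w 0.00028716965091708194
```

View pics/s1.png

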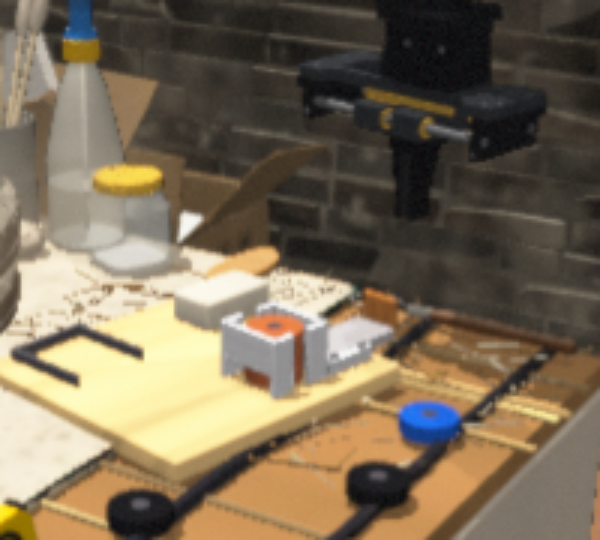

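View pics/t1.png

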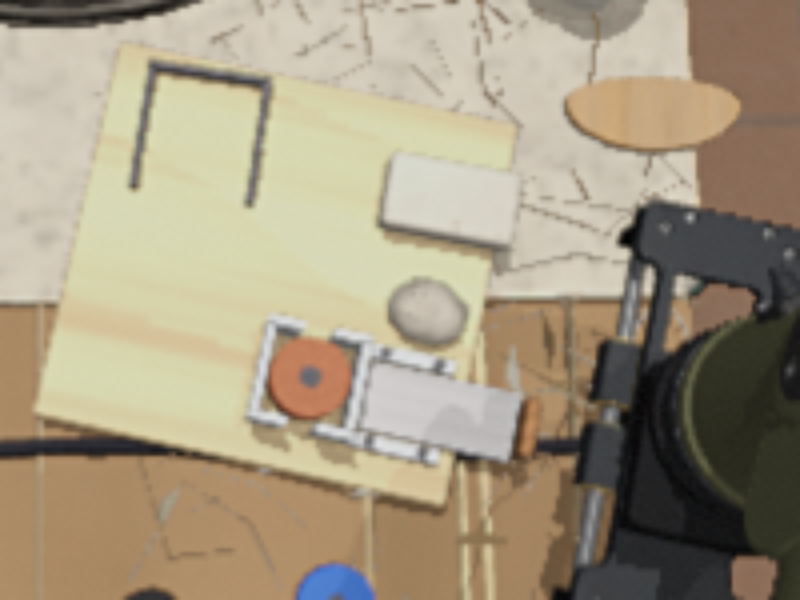

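The picture shows the red-brown stack in the magazine at full-image px (327,244). The look-alikes are two black pucks at (235,258) and (288,307), and a blue one at (334,301). By the description, the stack in the magazine is the one meant. The closed fingers now stand outside the pad, at about (381,256). I'll lower them level with it.

Emit:
servo_tool(moves="0 -.001 .024 0 0 0 1;0 0 .024 0 0 0 1;0 0 .020 0 0 0 1;0 0 0 0 0 0 1")

```text
time_s: 3.95
tool_pos: [0.4685, -0.2434, 0.0608]
tool_rot: [178.8, 0.1, 76.8]
force: [-0.8, 0.8, -0.5]
grip_width: 0.0003
```

```bash
python3 d.py 0 -136 .047 76.9
```

```text
target [ 0.46409364 -0.21850406  0.047     ]
shift tool mm [ 23.3 -10.3  13.6] turn/0.5 [ 0.043  0.004 -0.004] t 3.95 pos [ 0.4685 -0.2434  0.0608] [1.7876e+02 1.1000e-01 7.6770e+01] F [-0.8  0.8 -0.5] w 0.00025874397452657237
```

Emit:
servo_tool(moves="0 -.005 .006 .02 0 0 1;0 -.005 .006 .02 0 0 1;0 0 .002 0 0 0 1;0 0 0 0 0 0 1")

```text
time_s: 4.28
tool_pos: [0.4612, -0.2443, 0.0515]
tool_rot: [179.6, 0.2, 76.8]
force: [0.4, -0.5, 0.2]
grip_width: 0.0003
```

```bash
python3 d.py 0 -136 .047 76.9
```

```text
target [ 0.46409364 -0.21850406  0.047     ]
shift tool mm [25.7 -3.1  4.4] turn/0.5 [ 0.015  0.006 -0.004] t 4.2833 pos [ 0.4612 -0.2443  0.0515] [1.7958e+02 1.6000e-01 7.6780e+01] F [ 0.4 -0.5  0.2] w 0.00034798294066862626
```

Now approach and watch for contact (expected around TCP feeder y ≈ -135).

Emit:
servo_tool(moves=".006 -.001 .002 .01 0 0 1;.006 -.001 .002 0 0 0 1;.006 -.001 .001 0 0 0 1;.005 0 0 0 0 0 1;0 0 0 0 0 0 1")

```text
time_s: 4.7
tool_pos: [0.4657, -0.219, 0.0485]
tool_rot: [179.6, 0.1, 76.8]
force: [-0.0, 0.1, -0.3]
grip_width: 0.0005
```

```bash
python3 d.py 0 -50 .047 76.9
```

```text
target [ 0.4835492  -0.13473365  0.047     ]
shift tool mm [86.1 -1.9  1.3] turn/0.5 [ 0.013  0.004 -0.003] t 4.7 pos [ 0.4657 -0.219   0.0485] [1.7964e+02 1.1000e-01 7.6810e+01] F [-0.   0.1 -0.3] w 0.0004992463160168799
```

Emit:
servo_tool(moves=".007 0 0 0 0 0 1;.007 0 0 0 0 0 1;.007 0 0 0 0 0 1;.007 0 0 0 0 0 1;.007 0 0 0 0 0 1;.007 0 0 0 0 0 1;.007 0 0 0 0 0 1")

```text
time_s: 5.28
tool_pos: [0.4757, -0.1758, 0.0487]
tool_rot: [179.5, 0.8, 76.5]
force: [-0.9, -5.5, -0.5]
grip_width: 0.0001
```

```bash
python3 d.py 0 -50 .047 76.9
```

```text
target [ 0.4835492  -0.13473365  0.047     ]
shift tool mm [41.8 -1.9  1.1] turn/0.5 [ 0.016  0.027 -0.012] t 5.2833 pos [ 0.4757 -0.1758  0.0487] [179.54   0.78  76.54] F [-0.9 -5.5 -0.5] w 9.447957648218937e-05
```

Emit:
servo_tool(moves=".007 0 0 0 .005 0 1;.007 0 0 0 .005 0 1;.007 0 0 0 .005 0 1;.007 0 0 0 .005 0 1;.006 0 0 0 0 0 1")

```text
time_s: 5.7
tool_pos: [0.4826, -0.1458, 0.0487]
tool_rot: [179.5, 0.7, 76.4]
force: [-1.2, -7.1, -0.2]
grip_width: 0.0006
```

```bash
python3 d.py 0 -50 .047 76.9
```

```text
target [ 0.4835492  -0.13473365  0.047     ]
shift tool mm [11.  -1.7  1.5] turn/0.5 [ 0.017  0.025 -0.017] t 5.7 pos [ 0.4826 -0.1458  0.0487] [179.52   0.71  76.41] F [-1.2 -7.1 -0.2] w 0.0005584859079087617
```

Emit:
servo_tool(moves=".004 0 0 0 0 0 1;.004 0 0 0 0 0 1;.003 0 0 0 0 0 1")

```text
time_s: 5.95
tool_pos: [0.4845, -0.1379, 0.0488]
tool_rot: [179.5, 1.1, 76.4]
force: [-1.3, -6.3, 0.5]
grip_width: 0.0002
```

```bash
python3 d.py 0 -50 .047 76.9
```

```text
target [ 0.4835492  -0.13473365  0.047     ]
shift tool mm [ 2.9 -1.6  1.7] turn/0.5 [ 0.017  0.038 -0.019] t 5.95 pos [ 0.4845 -0.1379  0.0488] [179.5    1.08  76.35] F [-1.3 -6.3  0.5] w 0.00018662078786607438
```

Emit:
servo_tool(moves=".003 0 0 0 0 0 1;.003 0 0 0 0 0 1")

```text
time_s: 6.12
tool_pos: [0.4851, -0.1353, 0.0489]
tool_rot: [179.5, 1.4, 76.3]
force: [-2.7, -11.1, 0.5]
grip_width: 0.0005
```

Emit:
servo_tool(moves=".004 0 0 0 0 0 1")

```text
time_s: 6.2
tool_pos: [0.4851, -0.1352, 0.0489]
tool_rot: [179.5, 1.8, 76.2]
force: [-3.4, -15.2, 0.3]
grip_width: 0.0002
```

Emit:
servo_tool(moves=".004 0 0 0 0 0 1")

```text
time_s: 6.28
tool_pos: [0.485, -0.1353, 0.049]
tool_rot: [179.5, 2.1, 76.1]
force: [-2.3, -12.6, 1.1]
grip_width: 0.0007
```

```bash
python3 d.py 0 -50 .047 76.9;python3 - <<'E'
from h import *
c=env.read_camera("top"); im=cv2.cvtColor(c["img"],cv2.COLOR_RGB2BGR); cv2.imwrite("pics/t2.png",cv2.resize(im[150:300,250:450],None,fx=4,fy=4))
E
```

```text
target [ 0.4835492  -0.13473365  0.047     ]
shift tool mm [ 0.2 -1.6  1.9] turn/0.5 [ 0.018  0.073 -0.028] t 6.2833 pos [ 0.485  -0.1353  0.049 ] [179.46   2.08  76.08] F [ -2.3 -12.6   1.1] w 0.0007158322608841288
```

View pics/t2.png

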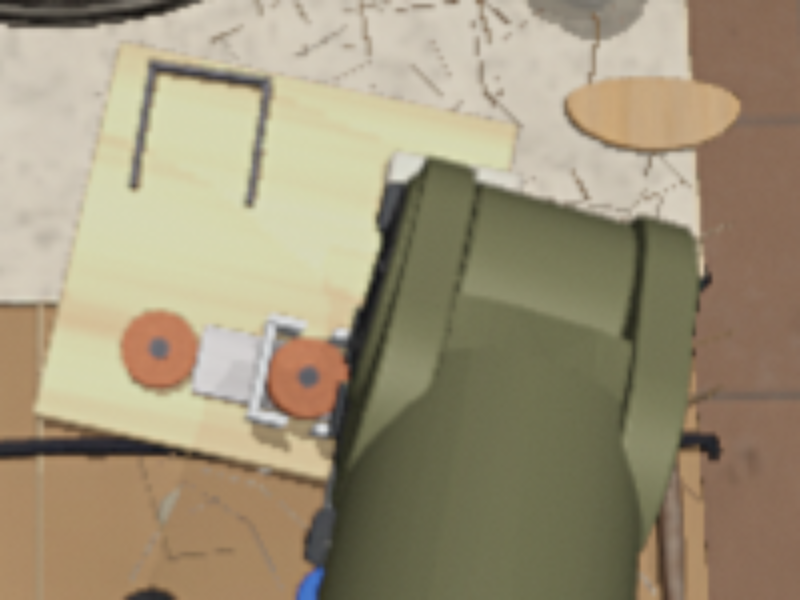

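The plunger has hit its hard stop: position stalled and the force rose. One disc is out at crop (160,349). I'll back off and let the spring return it.

Emit:
servo_tool(moves="-.006 0 0 0 0 0 1;-.008 0 0 0 .02 0 1;-.008 0 0 0 .02 0 1;-.008 0 0 0 .02 0 1;-.008 0 0 0 0 0 1;-.008 0 0 0 0 0 1;-.008 0 0 0 0 0 1;-.008 0 0 0 0 0 1;-.008 0 0 0 0 0 1;-.008 0 0 0 0 0 1;-.008 0 0 0 0 0 1;-.008 0 0 0 0 0 1;-.01 0 0 0 0 0 1;-.01 0 0 0 0 0 1;-.01 0 -.01 0 0 0 1;0 0 -.03 0 0 0 1;0 0 -.03 0 0 0 1;0 0 -.03 0 0 0 1;0 0 -.01 0 0 0 1;0 0 0 0 0 0 1")

```text
time_s: 8.0
tool_pos: [0.4516, -0.2606, 0.1665]
tool_rot: [179.7, 0.1, 76.2]
force: [0.3, -0.5, -1.3]
grip_width: 0.0005
```

```bash
python3 d.py -50 83 .16 76.9;python3 - <<'E'
from h import *
c=env.read_camera("top"); im=cv2.cvtColor(c["img"],cv2.COLOR_RGB2BGR); cv2.imwrite("pics/t3.png",cv2.resize(im[150:300,250:450],None,fx=4,fy=4))
hsv=cv2.cvtColor(c["img"],cv2.COLOR_RGB2HSV)
m=((hsv[...,0]<14)&(hsv[...,1]>120)&(hsv[...,2]>120)).astype(np.uint8); m[:215]=0;m[262:]=0;m[:,:272]=0;m[:,308:]=0
m=cv2.morphologyEx(m,cv2.MORPH_CLOSE,np.ones((5,5)))
n,l,s,ce=cv2.connectedComponentsWithStats(m); i=1+s[1:,4].argmax(); print(s[i],ce[i])
d=np.load("feeder.npz");
P=onz(c,*ce[i],.031); print(P, d["R"].T@(P[:2]-d["t"])*1e3, dep(c,*ce[i]), dep(c,327,244))
E
```

```text
target [0.46493372 0.00612963 0.16      ]
shift tool mm [262.2 -50.8   5.6] turn/0.5 [ 0.01   0.005 -0.026] t 8.0 pos [ 0.4516 -0.2606  0.1665] [1.7973e+02 1.5000e-01 7.6170e+01] F [ 0.3 -0.5 -1.3] w 0.000538328268665786
[281 228  18  19 273] [289.34798535 237.08058608]
[ 0.51398464 -0.00447296  0.031     ] [ 0.17785443 83.76895125] [ 0.51386433 -0.0044853   0.03223308] [ 0.49632612 -0.08596099  0.04850585]
```

View pics/t3.png

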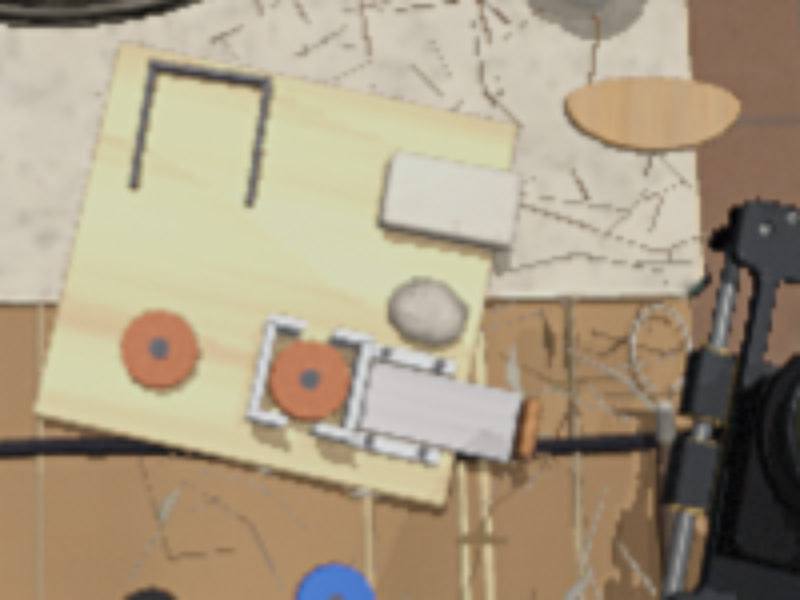

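Emit:
servo_tool(moves=".033 -.0063 0 0 0 0 1;.033 -.0063 0 0 0 0 1;.033 -.0063 0 0 0 0 1;.033 -.0063 0 0 0 0 1;.033 -.0063 0 0 0 0 1;.033 -.0063 0 0 0 0 1;.033 -.0063 0 0 0 0 1;.024 -.0063 0 0 0 0 1;0 0 0 0 0 .24 1;0 0 0 0 0 .24 1;0 0 0 0 0 .24 1;0 0 0 0 0 .24 1;0 0 0 0 0 .24 1;0 0 0 0 0 .24 .54;0 0 0 0 0 .24 .54;0 0 0 0 0 .24 .54;0 0 0 0 0 .24 .54;0 0 0 0 0 .24 .54;0 0 0 0 0 .24 .54;0 0 0 0 0 0 .54")

```text
time_s: 9.72
tool_pos: [0.4423, 0.0137, 0.1336]
tool_rot: [179.3, 2.8, -2.6]
force: [-0.5, -0.6, 0.6]
grip_width: 0.0196
```

```bash
python3 d.py -50 83 .10 -10.5
```

```text
target [0.46493372 0.00612963 0.1       ]
shift tool mm [24.6  6.2 32.5] turn/0.5 [0.029 0.096 0.276] t 9.7167 pos [0.4423 0.0137 0.1336] [179.35   2.79  -2.6 ] F [-0.5 -0.6  0.6] w 0.01961798967017137
```

Emit:
servo_tool(moves="0 0 0 .015 .05 .14 .54;0 0 0 .015 .05 .14 .54;0 0 0 0 0 0 .54;.010 .003 .006 0 0 0 .54;.010 .002 .006 0 0 0 .54;0 0 .006 0 0 0 .54;0 0 0 0 0 0 .54")

```text
time_s: 10.3
tool_pos: [0.4563, 0.0055, 0.1081]
tool_rot: [179.9, 0.6, -9.3]
force: [-1.2, -0.1, -0.4]
grip_width: 0.0201
```

```bash
python3 d.py -50 83 .033 -10.5; python3 d.py 0.2 83.8 .033 -10.5
```

```text
target [0.46493372 0.00612963 0.033     ]
shift tool mm [ 9.2 -2.2 75. ] turn/0.5 [0.005 0.02  0.042] t 10.3 pos [0.4563 0.0055 0.1081] [179.86   0.58  -9.29] F [-1.2 -0.1 -0.4] w 0.020104146364911722
target [ 0.51401324 -0.00444772  0.033     ]
shift tool mm [59.3  0.3 74.5] turn/0.5 [0.005 0.02  0.042] t 10.3 pos [0.4563 0.0055 0.1081] [179.86   0.58  -9.29] F [-1.2 -0.1 -0.4] w 0.020104146364911722
```

Emit:
servo_tool(moves=".001 0 .012 0 .005 .01 .54;.001 0 .012 0 .005 .01 .54;.001 0 .012 0 0 .01 .54;.001 0 .012 0 0 .01 .54;.001 0 .010 0 0 0 .54;0 0 .004 0 0 0 .54;0 0 0 0 0 0 .54")

```text
time_s: 10.88
tool_pos: [0.4575, 0.0063, 0.0417]
tool_rot: [179.8, 0.7, -9.6]
force: [-0.2, -0.1, 0.9]
grip_width: 0.0198
```

```bash
python3 d.py 0.2 83.8 .034 -10.5
```

```text
target [ 0.51401324 -0.00444772  0.034     ]
shift tool mm [57.6  1.2  7.1] turn/0.5 [0.007 0.023 0.032] t 10.8833 pos [0.4575 0.0063 0.0417] [179.8    0.67  -9.58] F [-0.2 -0.1  0.9] w 0.019764565463765663
```

Emit:
servo_tool(moves=".004 0 .004 0 .012 .016 .54;.004 .001 .003 0 .012 .016 .54;.003 0 0 0 0 0 .54;0 0 0 0 0 0 .54")

```text
time_s: 11.22
tool_pos: [0.4698, 0.0036, 0.0351]
tool_rot: [179.8, -0.2, -10.5]
force: [0.6, 0.6, 0.1]
grip_width: 0.0202
```

```bash
python3 d.py 0.2 83.8 .034 -10.5;  python3 - <<'E'
from h import *
c=env.read_camera("scene"); im=cv2.cvtColor(c["img"],cv2.COLOR_RGB2BGR); cv2.imwrite("pics/s4.png",cv2.resize(im[150:290,200:400],None,fx=4,fy=4))
E
```

```text
target [ 0.51401324 -0.00444772  0.034     ]
shift tool mm [44.9 -0.2  1.2] turn/0.5 [ 0.005 -0.006  0.001] t 11.2167 pos [0.4698 0.0036 0.0351] [ 1.7985e+02 -1.7000e-01 -1.0470e+01] F [0.6 0.6 0.1] w 0.02015276998245496
```

View pics/s4.png

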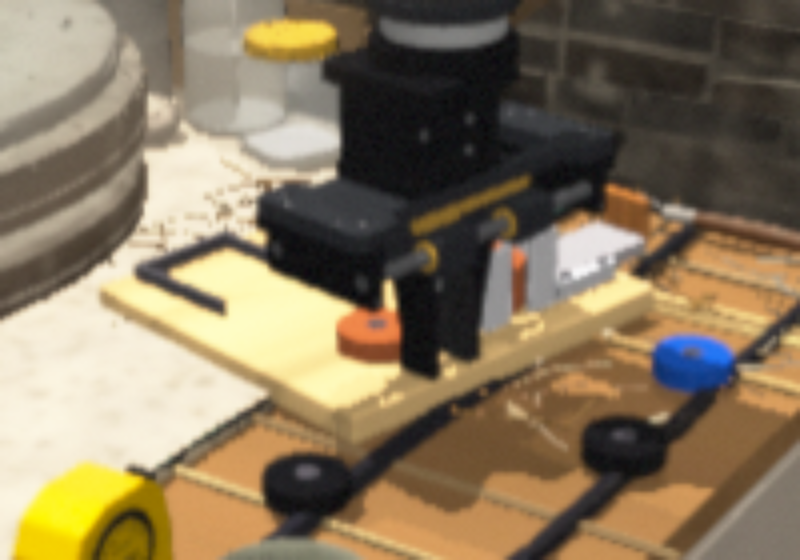

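Emit:
servo_tool(moves=".006 0 0 0 0 0 .54;.006 0 0 0 0 0 .54;.006 0 0 0 0 0 .54;.006 0 0 0 0 0 .54;.006 0 0 0 0 0 .54;.006 0 0 0 0 0 .54")

```text
time_s: 11.77
tool_pos: [0.5085, -0.0032, 0.0362]
tool_rot: [179.9, -0.2, -10.4]
force: [-0.7, 0.1, -0.2]
grip_width: 0.0199
```

```bash
python3 d.py 93 85.1 .034 -10.3
```

```text
target [ 0.60470145 -0.02417533  0.034     ]
shift tool mm [98.4  3.2  2.5] turn/0.5 [ 0.003 -0.007 -0.005] t 11.7667 pos [ 0.5085 -0.0032  0.0362] [179.91  -0.21 -10.44] F [-0.7  0.1 -0.2] w 0.019919300941508306
```

Emit:
servo_tool(moves=".006 .0003 .0004 0 0 0 .54;.006 .0003 .0004 0 0 0 .54;.006 .0003 .0004 0 0 0 .54;.006 .0003 .0004 0 0 0 .54;.006 .0003 .0002 0 0 0 .54;.006 .0003 0 0 0 0 .54")

```text
time_s: 12.27
tool_pos: [0.5475, -0.0124, 0.034]
tool_rot: [179.9, -0.2, -10.4]
force: [-0.9, 0.4, 0.4]
grip_width: 0.02
```

```bash
python3 d.py 93 85.1 .034 -10.3;  python3 - <<'E'
from h import *
c=env.read_camera("scene"); im=cv2.cvtColor(c["img"],cv2.COLOR_RGB2BGR); cv2.imwrite("pics/s5.png",cv2.resize(im[150:290,200:400],None,fx=4,fy=4))
c=env.read_camera("top"); im=cv2.cvtColor(c["img"],cv2.COLOR_RGB2BGR); cv2.imwrite("pics/t5.png",cv2.resize(im[150:300,250:450],None,fx=4,fy=4))
E
```

```text
target [ 0.60470145 -0.02417533  0.034     ]
shift tool mm [58.3  1.2  0.1] turn/0.5 [ 0.004 -0.005 -0.004] t 12.2667 pos [ 0.5475 -0.0124  0.034 ] [ 1.7989e+02 -1.6000e-01 -1.0430e+01] F [-0.9  0.4  0.4] w 0.020000522403815123
```

View pics/s5.png

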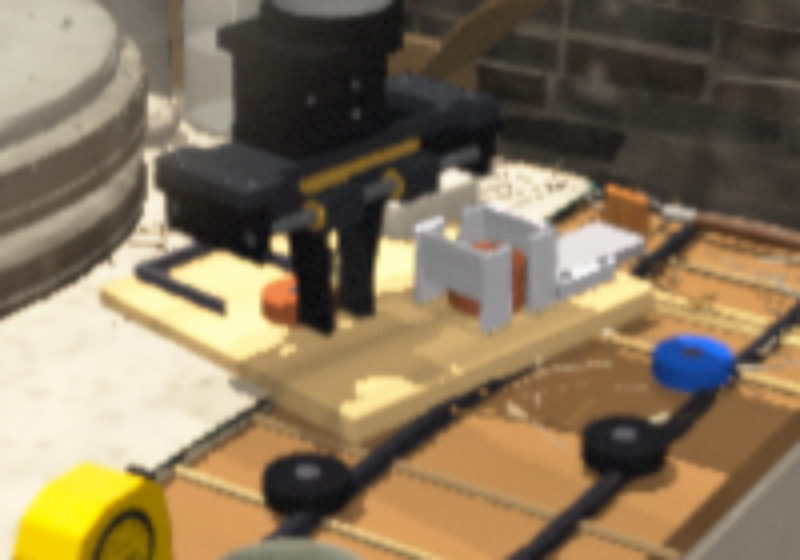

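View pics/t5.png

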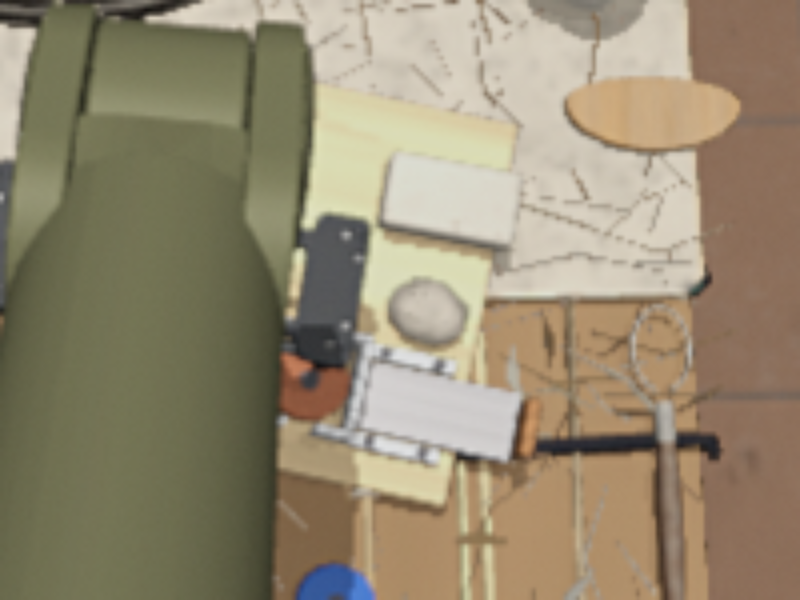

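Emit:
servo_tool(moves=".006 .0003 0 0 0 0 .54;.006 .0003 0 0 0 0 .54;.006 .0003 0 0 0 0 .54;.006 .0003 0 0 0 0 .54;.006 0 0 0 0 0 .54")

```text
time_s: 12.78
tool_pos: [0.5786, -0.0195, 0.0339]
tool_rot: [179.9, -0.1, -10.4]
force: [0.0, -0.6, -0.2]
grip_width: 0.0199
```

```bash
python3 d.py 93 85.1 .034 -10.3;  python3 - <<'E'
from h import *
c=env.read_camera("scene"); im=cv2.cvtColor(c["img"],cv2.COLOR_RGB2BGR); cv2.imwrite("pics/s6.png",cv2.resize(im[190:250,210:310],None,fx=8,fy=8))
E
```

```text
target [ 0.60470145 -0.02417533  0.034     ]
shift tool mm [26.5 -0.1  0. ] turn/0.5 [ 0.004 -0.004 -0.004] t 12.7833 pos [ 0.5786 -0.0195  0.0339] [ 1.799e+02 -1.200e-01 -1.042e+01] F [ 0.  -0.6 -0.2] w 0.019897991302424967
```

View pics/s6.png

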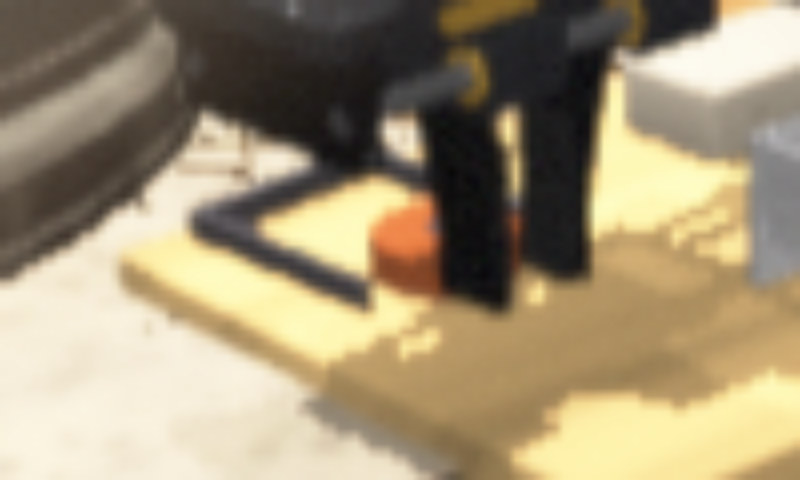

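```bash
python3 - <<'E'
from h import *
import pickle
c=pickle.load(open("top0.pkl","rb"))
for u in (190,220,245,262,280,300,320,340):
    for v in range(160,100,-2):
        P=dep(c,u,v)
        if P[2]>.05: print(u,v,np.round(P,3)); break
E
```

```text
190 160 [0.686 0.215 0.057]
220 142 [0.719 0.144 0.08 ]
245 150 [0.709 0.093 0.052]
262 152 [0.704 0.055 0.052]
280 148 [0.702 0.013 0.085]
300 146 [ 0.717 -0.031  0.052]
320 136 [ 0.739 -0.076  0.053]
340 120 [ 0.776 -0.122  0.053]
```

Emit:
servo_tool(moves=".006 0 0 0 0 0 .54;.006 0 0 0 0 0 .54;.006 0 0 0 0 0 .54;.006 0 0 0 0 0 .54;.002 0 0 0 0 0 .54;0 0 0 0 0 0 .54")

```text
time_s: 13.33
tool_pos: [0.609, -0.0251, 0.0341]
tool_rot: [179.9, -0.2, -10.4]
force: [-0.4, -0.4, 0.9]
grip_width: 0.02
```

```bash
python3 d.py 93 85.1 .034 -10.3;  python3 - <<'E'
from h import *
c=env.read_camera("scene"); im=cv2.cvtColor(c["img"],cv2.COLOR_RGB2BGR); cv2.imwrite("pics/s7.png",cv2.resize(im[190:250,210:310],None,fx=8,fy=8))
E
```

```text
target [ 0.60470145 -0.02417533  0.034     ]
shift tool mm [-4.4 -0.2  0.1] turn/0.5 [ 0.005 -0.008 -0.004] t 13.3333 pos [ 0.609  -0.0251  0.0341] [179.87  -0.23 -10.42] F [-0.4 -0.4  0.9] w 0.019955203534706218
```

View pics/s7.png

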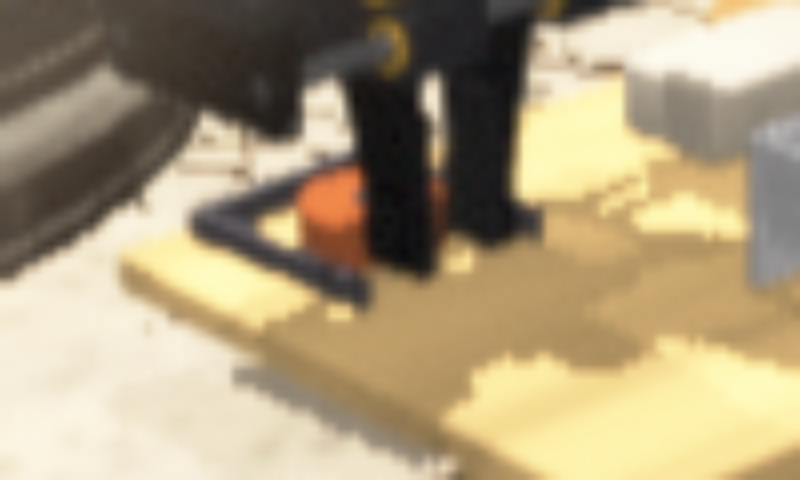

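Emit:
servo_tool(moves="-.005 0 0 0 0 0 .54;-.008 0 0 0 0 0 .54;-.010 0 0 0 0 0 .54;-.010 0 0 0 0 0 .54;-.010 0 -.005 0 0 0 .54;0 0 -.02 0 0 0 .54;0 0 -.03 0 0 0 .54;0 0 -.03 0 0 0 .54;0 0 -.03 0 0 0 .54;0 0 -.02 0 0 0 .54;0 -.03 0 0 0 0 .54;0 -.035 0 0 0 0 .54;0 -.035 0 0 0 0 .54;0 -.035 0 0 0 0 .54;0 -.035 0 0 0 0 .54;0 -.035 0 0 0 0 .54;0 -.035 0 0 0 0 .54;0 -.03 0 0 0 0 .54;0 0 0 0 0 0 .54")

```text
time_s: 14.97
tool_pos: [0.5968, 0.2578, 0.1748]
tool_rot: [-179.7, 0.3, -10.9]
force: [-1.8, 1.8, 0.3]
grip_width: 0.0202
```

```bash
python3 - <<'E'
from h import *
import pickle
c=env.read_camera("top"); im=cv2.cvtColor(c["img"],cv2.COLOR_RGB2BGR); cv2.imwrite("pics/t8.png",cv2.resize(im[150:300,250:450],None,fx=4,fy=4)); save(c,"t8f")
hsv=cv2.cvtColor(c["img"],cv2.COLOR_RGB2HSV)
m=((hsv[...,0]<14)&(hsv[...,1]>120)&(hsv[...,2]>120)).astype(np.uint8); m[:160]=0;m[262:]=0;m[:,:272]=0;m[215:,:]=0;m[:,325:]=0
m=cv2.morphologyEx(m,cv2.MORPH_CLOSE,np.ones((5,5)))
n,l,s,ce=cv2.connectedComponentsWithStats(m); i=1+s[1:,4].argmax(); print(s[1:],ce[i])
d=np.load("feeder.npz")
P=onz(c,*ce[i],.031); f=d["R"].T@(P[:2]-d["t"])*1e3; a=np.radians(3.1); r=f-[123.1,86.7]
print("feeder",f,"tray",np.cos(a)*r[0]+np.sin(a)*r[1],-np.sin(a)*r[0]+np.cos(a)*r[1],"z",dep(c,*ce[i])[2],"stack z",dep(c,327,244)[2])
o=env.get_obs(); print(o["time_s"],o["tool_pos"],o["force"])
a0=pickle.load(open("top0.pkl","rb"))["img"].astype(int); D=abs(a0-c["img"]).max(2)>40; D=D.astype(np.uint8)
n,l,s,ce=cv2.connectedComponentsWithStats(D); print([tuple(x) for x in s[1:] if x[4]>15])
E
```

```text
[[291 175  18  18 256]] [299.92578125 183.70703125]
feeder [123.73302501  86.49913712] tray 0.6212362568766622 -0.23480218848885867 z 0.031012698433298125 stack z 0.04710889133788276
15.0167 [0.59667604 0.25458722 0.17470484] [ 0.27907513 -0.90327306  0.25925011]
[(np.int32(34), np.int32(51), np.int32(157), np.int32(369), np.int32(17916)), (np.int32(291), np.int32(175), np.int32(19), np.int32(20), np.int32(304)), (np.int32(163), np.int32(214), np.int32(56), np.int32(13), np.int32(388)), (np.int32(160), np.int32(226), np.int32(76), np.int32(37), np.int32(1566)), (np.int32(187), np.int32(267), np.int32(27), np.int32(41), np.int32(760)), (np.int32(215), np.int32(267), np.int32(16), np.int32(41), np.int32(600)), (np.int32(232), np.int32(285), np.int32(8), np.int32(23), np.int32(91)), (np.int32(205), np.int32(312), np.int32(9), np.int32(22), np.int32(91)), (np.int32(215), np.int32(312), np.int32(33), np.int32(17), np.int32(428)), (np.int32(0), np.int32(324), np.int32(17), np.int32(50), np.int32(583)), (np.int32(238), np.int32(408), np.int32(40), np.int32(2), np.int32(67))]
```

View pics/t8.png

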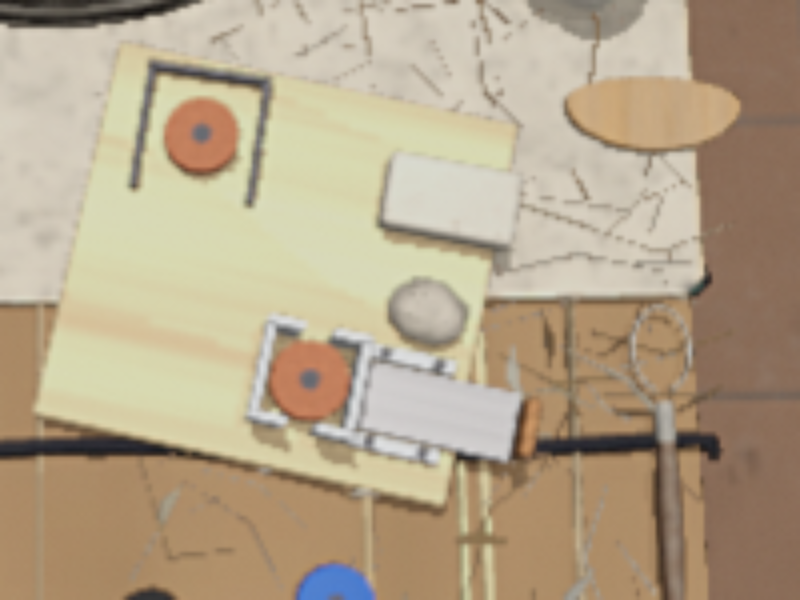

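View pics/t8f.png

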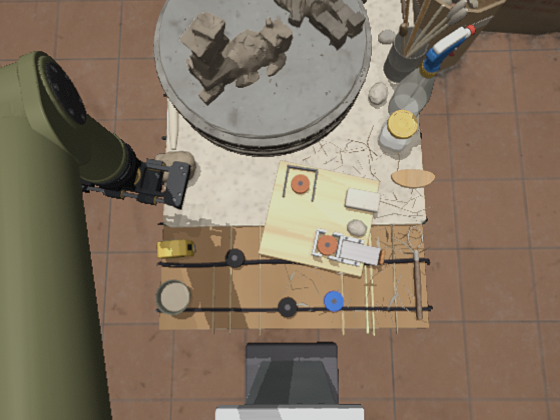

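Emit:
servo_tool(moves="0 0 -.01 0 0 0 .54;0 0 0 0 0 0 .54;0 0 0 0 0 0 .54;0 0 0 0 0 0 .54")

```text
time_s: 15.35
tool_pos: [0.5953, 0.2499, 0.186]
tool_rot: [180.0, 0.4, -11.2]
force: [-0.1, 0.2, -0.0]
grip_width: 0.0202
```

```bash
python3 -c "
from h import *
o=env.get_obs(); print(o['time_s'],o['tool_pos'],abs(o['joint_velocities']).max()); print(env.sign_off())"
```

```text
15.35 [0.59533078 0.24993751 0.18595514] 1.0510891605832196
the job is handed in; nothing more can be done
None
```

The job is done and handed in at 15.35 s: one disc came out, the plunger sprang back, and the disc now lies wholly inside the tray.

- **Pressing:** I pushed the pad once with closed fingers until it stopped advancing, at about 15 N, then backed off. The plunger returned to rest and the stack dropped by one disc; its top went from about 60 to 47 mm.
- **Pushing:** I slid the disc flat along the board, held between two fingertips 20 mm apart, then backed straight out and lifted clear.

**Last checks:** from the top camera, the disc centre was 0.6 mm along and 0.2 mm across from the tray's middle. It was lying flat, with its top at 31 mm. That view shows the disc about 3 mm short of where I expected it from the arm's final position. Both positions are well inside the tray's margin of about 13 mm lengthways and 9 mm sideways.

Comparing first and last top pictures, the only changes were the disc and the areas covered by the arm or its shadow. The clay lump was partly hidden under the arm, so I could not fully check it; the arm passed about 100 mm above it. No check failed.

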